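# Take the spent cassette out of the date coder

### The job

Slide the date coder's clear guard, the one with the black handle, fully open. Then pinch the two red side catches of the orange ribbon cassette together, lift the cassette upright out of its bay until its underside is a few centimetres above the top of the coder, and finish while still holding it up there with both catches squeezed; do not put it down. Leave the guard open and leave the blue cassette, the tins and the stack of lids as they are.

Things in the scene. Friction and masses are not known exactly. Their poses are not given: they have to be found in the camera images.
- coder: White and grey benchtop date coder, fixed, 240 (x) x 360 (y) mm; side walls 140 mm high at x = +-106..120 mm; a closed housing 110 mm high fills its -y half. Origin: centre of its underside, on the table; z up, y along its long side and the guard's track. Two cassette bays centred at x = -45 and +45, y = +90 mm, floor 30 mm above the table; either may hold the orange cassette.
- guard (a joint): The clear guard, a level plate 206 (x) x 165 (y) x 5 mm over the two bays, top 135 mm above the table. Value in m: 0 = shut, 0.155 = fully open at its stop; it grows as the guard slides towards the coder's -y. Starts shut or up to 0.02 open. Stays where it is left; sliding takes about 3 N. Fully open, its edge is 72 mm from the bay centres in y.
- guard_grip (a point): Centre of the top face of the guard's black handle bar, 169 mm above the table. The bar is 70 mm long (coder x), 16 mm thick (coder y) and stands 34 mm above the guard plate. It moves with the guard; at joint value q it is at coder x = 0, y = 0.09 - q (m).
- orange: The orange cassette to take out, 0.17 to 0.34 kg. Origin: centre of its underside; z up; axes parallel to the coder's while seated. Foot 60 (x) x 36 (y) mm, case 60 x 26 mm up to 78 mm. Red catch paddles on its +y and -y sides, 30 mm wide in x, 62 to 94 mm above the origin, outer faces 56 mm apart at rest, 40 mm fully pinched. It lifts straight up only with both catches pressed in.
- orange_left_paddle (a point): Centre of the outer face of the red paddle on the orange cassette's +y side, 80 mm above the cassette's underside.
- orange_right_paddle (a point): Centre of the outer face of the red paddle on the orange cassette's -y side, 80 mm above the cassette's underside.
- orange_left (a joint): Travel of the +y catch in m: 0 = sprung out, its barb (20 to 28 mm above the cassette's origin) hooked under a metal keeper of the bay; free of the keeper beyond 0.005; 0.008 = fully in at its stop. The spring takes 4 N to start, 11 N at the stop, and pushes out again when let go. A grip of 45 N is fine.
- orange_right (a joint): Travel of the -y catch in m, exactly like the +y one: 0 = sprung out and hooked, 0.008 = fully in.
- blue: The other cassette, same shape in blue, latched in the other bay. Origin: centre of its underside. To be left seated.
- tin_a: Bystander: black food tin with a yellow lid, 84 mm diameter, 100 mm tall, standing on the table beyond the coder's +y end. Origin: centre of its underside.
- tin_b: Bystander: a tin like the other, standing on the table beyond the coder's +x side. Origin: centre of its underside.
- lids: Bystander: stack of yellow lids in one piece, 84 mm diameter, 35 mm high, on the table beyond the coder's -y end. Origin: centre of its underside.

How it is judged (in metres and radians):
On the way, in this order (a step that is already met when the one before it is completed fails the run):
1. the guard is slid fully open while both cassettes are still seated (value of joint guard above 0.14 m and z of each of orange, blue in the frame of coder below 0.037 m), for 0.2 s.
2. both catches of the orange cassette are pinched in by the fingers while it still stands in its bay (value of joint each of orange_left, orange_right above 0.005 m and contact force between the fingers and orange above 2 N and z of orange in the frame of coder below 0.045 m), for 0.04 s.
At the end, for the whole second after the job is handed in: The orange cassette is held still by the fingers, upright within 0.3 rad, both catches pressed over 5 mm, underside over 155 mm above the table, off the coder; the guard is open over 140 mm; blue cassette moved under 8 mm, tins and lids under 20 mm (height (world z) of orange above 0.155 m and angle between orange's own z axis and vertical below 0.3 rad and value of joint each of orange_left, orange_right above 0.005 m and contact force between the fingers and orange above 2 N and contact force between orange and coder below 0.1 N and linear speed of orange below 0.05 m/s and value of joint guard above 0.14 m and distance of blue from where it was at the start of the episode below 0.008 m and distance of each of tin_a, tin_b, lids from where it was at the start of the episode below 0.02 m); the arm keeps its last pose, push and grip.
It fails at once if the blue cassette is pulled or shifted (more than 8 mm) (distance of blue from where it was at the start of the episode above 0.008 m).
It fails at once if a tin or the lids are shoved or knocked over (distance of any of tin_a, tin_b, lids from where it was at the start of the episode above 0.02 m or angle between any of tin_a, tin_b's own z axis and vertical above 0.4 rad).
It also fails if it takes over 46 s, if anything falls off the work surface, if the arm or the gripper's body presses on something with over 40 N, if the wrist force passes 120 N, or if a joint passes its speed limit or range.

### The arm

A 7-joint arm with a two-finger parallel gripper is mounted at the origin on the work surface. World frame = base frame: x ahead of the robot, y to its left, z up, the work surface at z = 0. Lengths are in mm, angles in rad, forces in N, time in s.
With the tool pointing down it reaches from about 400 to 875 mm from the base axis. Payload 4.4 kg.
Tool frame: the origin (TCP) lies at the very end of the fingers, on their centre line; the grasp point (between the pads) lies 19 mm behind it; z points along the fingers, y is the line along which they close (so a half turn about z gives the same grasp; the last joint's range is limited). The gripper opens to 85 mm and grips with 20 to 120 N. Pads are 22 mm wide; open, the fingers measure 114 mm over their backs; the gripper's body (76 mm by 85 mm) begins 54 mm behind the grasp point. The pads swing forward as they close: fully open they stand 13 mm farther back than shut.
Start: joints at [1.109, 0.628, 0.038, 1.517, -0.027, 0.996, -0.02], TCP at [250.633, -599.751, 231.313] pointing down, gripper open.
Joint ranges: [-3.06, 3.06], [-0.37, 2.12], [-1.25, 1.32], [0.18, 2.47], [-1.1, 4.24], [0.23, 1.98], [-2.94, 2.94]. Speed limits (rad/s): [2.57, 2.57, 3.14, 3.14, 3.14, 3.14, 3.14].

### API

Orientations are given as [roll, pitch, yaw] about the fixed x, y, z axes, in that order (R = Rz(yaw) Ry(pitch) Rx(roll)).
In Python, from cell import ctrl gives the robot as it stands.
- The arm moves only by the tool jog_arm, never from a script. Its argument "plan" is a list of rows, each an object of numbers: "tx", "ty", "tz": the shift along the tool's x, y, z as a fraction of full scale; "wx", "wy", "wz": the turn, a rotation vector about the tool's x, y, z as a fraction of full scale; "claw": the closure, from 0 (fully open) to 1 (shut). In form: [{"tx": .., "ty": .., "tz": .., "wx": .., "wy": .., "wz": .., "claw": ..}, ...]. A call has 1 to 12 rows; each row is the pose to reach, as a shift and turn from the pose commanded when the call began, along the tool's axes at that moment; what a row does not reach only later rows make up. Full scale, the value 1, is 300 mm for a shift and 90 degrees for a turn. A row lasts 1/10 s, in which the tool goes at most 50 mm and 8.59 degrees, less where a joint would pass 70% of its speed; a pose out of reach is approached as far as the arm can. A call with a number of a shift or a turn outside -1 to 1 is refused whole. A call with a gripper value outside its range is refused whole. The fingers move at their own pace and stop on an object; the grip force is fixed at half the most. Time passes only in rows, so rows that repeat a pose let the fingers close. It gives the time, the measured TCP pose, the force, the opening and the grip force at its end, in the units of the state.
- ctrl.read_state(): the state, without advancing time (a new reading comes with each control period).
- ctrl.get_image(name): name is "scene" or "side" or "wrist"; returns a dict with "img" (400x640x3 uint8, red, green, blue), "depth" (400x640 float32, mm along the optical axis (not along the pixel's ray), 0 where there is no reading), "fx", "fy", "cx", "cy" (pixels), "position" and "orientation" of the camera in the world; the wrist camera has in their place "hand_eye" (4x4, takes a point from camera to tool coordinates, whose origin is the TCP and whose axes are the flange's). Camera axes: x right, y down, z forward; pixel columns grow to the right and rows downward; lengths in mm; the calibration is good to about 2 mm. A picture is of the moment at which its call begins: read the wrist's pose just before it.
- ctrl.finish_job(): hands the job in; it is judged then, once.
Trained networks look in a picture, given as the dict that the camera call returned (one of the last four; its "shot" number tells which), for a name from the list of things; names that differ only in an ending like _2 or _b are one class to them, and where a whole thing is asked for, a point or a joint stands for the part that bears it (a point fixed in the world has none). Each returns a list of dicts, best first, with "score" (0 to 1); they miss things now and then, are a little off and sometimes report something else, mostly with a low value. They report only what shows in the picture. A call takes as long as a camera call.
- ctrl.trace(picture, thing): "pixels" (400x640 bool, what is visible of it) and "extent" ([centre column, centre row, width, height] in pixels, round what is visible of it).
The state is a dict: "clock": time; "qpos": joint angles; "qd": joint speeds; "tau": joint torques, N m; "eef_pos": TCP position; "tool_rot": TCP orientation; "force": force on the tool from outside, world axes, zero at the start; "torque": the same for the moment, N m; "width": finger opening in mm; "gripper_force": force on a finger pad.
Only numpy, scipy, OpenCV 4.12 (cv2) and the standard library are available. Lean on these libraries where they do the work, as an engineer would, in place of code of your own. Each camera call takes 0.05 s, during which the arm holds its last target. There are 200 camera calls.

## Working session

There is one attempt and no reset: what is moved stays moved. The work goes in short steps, Python scripts to look and compute and a tool call to move; the robot and the scene stay as the last step left them, time stands still between calls to the robot, and variables do not carry over. Pictures are saved under pics/ and viewed, at most 10 in all, crops included, and the job is handed in when it is done.

Besides the shell and the picture viewer there is one more tool, called after ">>>" as name(argument=value, ...) on one line, values as JSON. jog_arm: Moves the arm, as the interface text tells. Shift numbers are shares of 300 mm and turn numbers shares of 90 degrees, none past 1 either way. Its arguments: {"type":"object","properties":{"plan":{"type":"array"}},"required":["plan"]}

```bash
mkdir -p pics
cat > h.py <<'E'
import numpy as np, cv2
from scipy.spatial.transform import Rotation as R
from cell import ctrl
def rot(o):
    o=np.array(o,float)
    if o.shape==(3,3): return o
    return R.from_euler('xyz',o).as_matrix() if o.size==3 else R.from_quat(o).as_matrix()
def cam(p,st=None):
    if 'hand_eye' in p:
        st=st or ctrl.read_state(); H=np.array(p['hand_eye']); T=np.eye(4); T[:3,:3]=rot(st['tool_rot']); T[:3,3]=st['eef_pos']
        return T@H
    T=np.eye(4);T[:3,:3]=rot(p['orientation']);T[:3,3]=p['position'];return T
def pts(p,mask,st=None):
    v,u=np.nonzero(mask&(p['depth']>0)); d=p['depth'][v,u]
    c=np.stack([(u-p['cx'])/p['fx']*d,(v-p['cy'])/p['fy']*d,d,np.ones_like(d)])
    return (cam(p,st)@c)[:3].T
E
python3 - <<'E'
from h import *
st=ctrl.read_state(); print({k:np.round(v,3) for k,v in st.items()})
for n in ['scene','side']:
    p=ctrl.get_image(n); cv2.imwrite(f'pics/{n}0.png',p['img'][:,:,::-1]); print(n,p['position'],p['orientation'])
    for t in ['coder','guard_grip','orange','blue','tin_a','lids']:
        for r in ctrl.trace(p,t)[:2]:
            q=pts(p,r['pixels']); 
            if len(q): print(t,round(r['score'],2),np.round(r['extent']),len(q),np.median(q,0).round(),np.percentile(q,3,0).round(),np.percentile(q,97,0).round())
E
```

```text
{'clock': np.float64(0.0), 'qpos': array([ 1.109,  0.629,  0.038,  1.518, -0.027,  0.996, -0.02 ]), 'qd': array([-0.   , -0.003,  0.   , -0.   ,  0.   ,  0.002, -0.   ]), 'tau': array([ 1.0000e-03, -5.6340e+01,  1.2260e+00, -1.9345e+01,  1.1000e-02,
        1.0000e-02, -0.0000e+00]), 'eef_pos': array([ 250.379, -599.147,  230.387]), 'tool_rot': array([-3.14 ,  0.   ,  0.396]), 'force': array([-0.593, -0.333,  0.655]), 'torque': array([0.002, 0.018, 0.02 ]), 'gripper_force': np.float64(0.0), 'width': np.float64(85.104)}
scene [1202.24311357  320.58798614  800.37817908] [-2.38447807  0.01378045  2.0175295 ]
coder 0.72 [329. 205. 181. 137.] 16785 [624.  80. 113.] [ 457. -109.   12.] [715. 232. 141.]
coder 0.58 [298. 263.  40.  58.] 1894 [778.  63.  99.] [727.  21.   8.] [800.  93. 102.]
guard_grip 0.65 [372. 192.  84.  82.] 4855 [574. 148. 135.] [464.  63. 133.] [658. 224. 167.]
orange 0.64 [443. 238.  40.  53.] 1853 [580. 313.  94.] [524. 275.   6.] [596. 350. 102.]
blue 0.43 [442. 236.  42.  52.] 1844 [580. 313.  95.] [524. 275.   8.] [596. 349. 102.]
tin_a 0.79 [442. 237.  45.  51.] 
[... 266 characters left out ...]
9251636   808.63206356] [-2.43361126  0.0080329  -0.1033589 ]
coder 0.97 [295. 215. 147. 180.] 18457 [577. -10. 111.] [ 460. -134.   23.] [701. 208. 142.]
guard_grip 0.95 [282. 162. 102.  67.] 4775 [557. 133. 136.] [462.  59. 133.] [656. 222. 168.]
orange 0.58 [300. 185.  23.   9.] 19 [581. 134.  45.] [578. 129.  42.] [630. 142.  50.]
orange 0.18 [281. 162. 105.  62.] 4899 [557. 133. 136.] [461.  58. 133.] [656. 223. 168.]
tin_a 0.88 [373. 204.  38.  57.] 1610 [756.  30.  99.] [721.  14.  10.] [792.  88. 103.]
tin_a 0.72 [277. 124.  32.  22.] 604 [553. 308. 100.] [517. 274.  84.] [592. 351. 103.]
lids 0.67 [345. 321.  42.  47.] 1680 [ 663. -212.   35.] [ 627. -246.    7.] [ 700. -170.   38.]
```

Run:
```python
from h import *
for n in ['scene','side']:
    p=ctrl.get_image(n); m=np.zeros((400,640),bool)
    for t in ['coder','guard_grip']:
        m|=ctrl.trace(p,t)[0]['pixels']
    m=cv2.dilate(m.astype(np.uint8),np.ones((5,5)))>0
    q=pts(p,m)
    h=q[(q[:,2]>162)&(q[:,2]<175)]; 
    if len(h): print('handle',len(h),cv2.minAreaRect(h[:,:2].astype(np.float32)),h.mean(0))
    w=q[(q[:,2]>100)&(q[:,2]<145)]; print('body',cv2.minAreaRect(w[:,:2].astype(np.float32)))
    g=q[(q[:,2]>131)&(q[:,2]<137)]; print('z',len(g))
a=[cv2.resize(cv2.imread(f'pics/{n}0.png')[80:330,160:480],(512,400)) for n in ['scene','side']]
b=cv2.resize(np.hstack(a),(800,312));cv2.imwrite('pics/a.png',b)
cv2.imwrite('pics/b.png',np.vstack([cv2.resize(cv2.imread('pics/scene0.png')[100:300,190:480],(580,400))]))
```

```text
handle 177 ((560.3707275390625, 142.62403869628906), (71.94841766357422, 16.1036319732666), 9.172171592712402) [564.67741145 143.74993169 168.5685023 ]
body ((605.3878784179688, 58.89149475097656), (309.189208984375, 359.9027404785156), 8.835988998413086)
z 4809
handle 217 ((557.7222900390625, 143.53720092773438), (69.24261474609375, 21.953170776367188), 10.10842514038086) [558.38148156 140.34598159 168.05553399]
body ((567.840087890625, 76.99513244628906), (243.50746154785156, 408.3220520019531), 8.809809684753418)
z 3769
```

View pics/a.png

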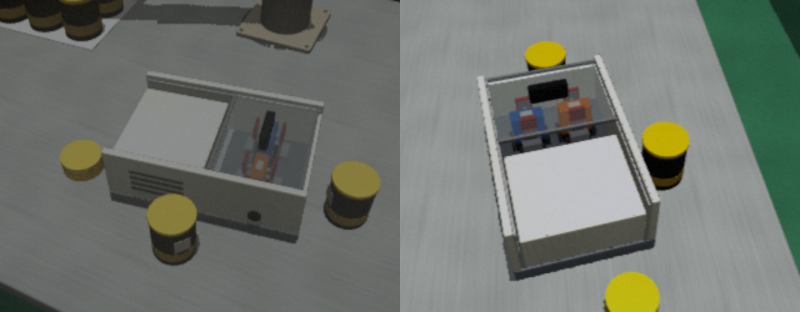

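View pics/b.png

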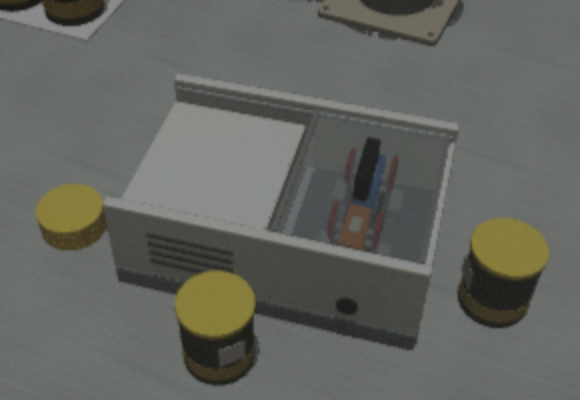

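The views show the coder turned about 9°. The orange cassette is in the +x bay (about 365,225 in the second crop), with the handle above the bays and the lids and tins around the coder.

>>> jog_arm(plan=[{"tx":0.95,"ty":-0.94,"tz":-0.1,"wz":0.153,"claw":0},{"tx":0.95,"ty":-0.94,"tz":-0.1,"wz":0.153,"claw":0},{"tx":0.95,"ty":-0.94,"tz":-0.1,"wz":0.153,"claw":0},{"tx":0.95,"ty":-0.94,"tz":-0.1,"wz":0.153,"claw":0},{"tx":0.95,"ty":-0.94,"tz":-0.1,"wz":0.153,"claw":0},{"tx":0.95,"ty":-0.94,"tz":-0.1,"wz":0.153,"claw":0},{"tx":0.95,"ty":-0.94,"tz":-0.1,"wz":0.153,"claw":0},{"tx":0.95,"ty":-0.94,"tz":-0.1,"wz":0.153,"claw":0},{"tx":0.95,"ty":-0.94,"tz":-0.1,"wz":0.153,"claw":0},{"tx":0.95,"ty":-0.94,"tz":-0.1,"wz":0.153,"claw":0}])

```text
invalid input at $.plan[0]: expected keys tx, ty, tz, wx, wy, wz, claw
```

>>> jog_arm(plan=[{"tx":0.95,"ty":-0.94,"tz":-0.1,"wx":0,"wy":0,"wz":0.153,"claw":0},{"tx":0.95,"ty":-0.94,"tz":-0.1,"wx":0,"wy":0,"wz":0.153,"claw":0},{"tx":0.95,"ty":-0.94,"tz":-0.1,"wx":0,"wy":0,"wz":0.153,"claw":0},{"tx":0.95,"ty":-0.94,"tz":-0.1,"wx":0,"wy":0,"wz":0.153,"claw":0},{"tx":0.95,"ty":-0.94,"tz":-0.1,"wx":0,"wy":0,"wz":0.153,"claw":0},{"tx":0.95,"ty":-0.94,"tz":-0.1,"wx":0,"wy":0,"wz":0.153,"claw":0},{"tx":0.95,"ty":-0.94,"tz":-0.1,"wx":0,"wy":0,"wz":0.153,"claw":0},{"tx":0.95,"ty":-0.94,"tz":-0.1,"wx":0,"wy":0,"wz":0.153,"claw":0},{"tx":0.95,"ty":-0.94,"tz":-0.1,"wx":0,"wy":0,"wz":0.153,"claw":0},{"tx":0.95,"ty":-0.94,"tz":-0.1,"wx":0,"wy":0,"wz":0.153,"claw":0}])

```text
clock: 2.0
eef_pos: [405.7, -228.5, 261.7]
tool_rot: [3.141, -0.001, 0.159]
force: [-0.5, -0.2, -0.2]
width: 85.2
gripper_force: 0.0
```

>>> jog_arm(plan=[{"tx":0.7,"ty":-1,"tz":0,"wx":0,"wy":0,"wz":0,"claw":0},{"tx":0.7,"ty":-1,"tz":0,"wx":0,"wy":0,"wz":0,"claw":0},{"tx":0.7,"ty":-1,"tz":0,"wx":0,"wy":0,"wz":0,"claw":0},{"tx":0.7,"ty":-1,"tz":0,"wx":0,"wy":0,"wz":0,"claw":0},{"tx":0.7,"ty":-1,"tz":0,"wx":0,"wy":0,"wz":0,"claw":0},{"tx":0.7,"ty":-1,"tz":0,"wx":0,"wy":0,"wz":0,"claw":0},{"tx":0.7,"ty":-1,"tz":0,"wx":0,"wy":0,"wz":0,"claw":0},{"tx":0.7,"ty":-1,"tz":0,"wx":0,"wy":0,"wz":0,"claw":0},{"tx":0.7,"ty":-1,"tz":0,"wx":0,"wy":0,"wz":0,"claw":0},{"tx":0.7,"ty":-1,"tz":0,"wx":0,"wy":0,"wz":0,"claw":0},{"tx":0.7,"ty":-1,"tz":0,"wx":0,"wy":0,"wz":0,"claw":0}])

```text
clock: 3.1
eef_pos: [565.6, 95.9, 261.2]
tool_rot: [3.14, 0.001, 0.151]
force: [0.6, -0.4, 0.6]
width: 85.3
gripper_force: 0.0
```

Run:
```python
from h import *
st=ctrl.read_state(); p=ctrl.get_image('wrist'); print(np.round(p['hand_eye'],2),np.round(st['eef_pos'],1),st['tool_rot'])
cv2.imwrite('pics/w1.png',p['img'][:,:,::-1])
q=pts(p,p['depth']>0,st)
h=q[(q[:,2]>163)&(q[:,2]<174)]; print('handle',len(h),cv2.minAreaRect(h[:,:2].astype(np.float32)),h.mean(0))
w=q[(q[:,2]>137)&(q[:,2]<145)]; print('walls',len(w),cv2.minAreaRect(w[:,:2].astype(np.float32)))
for r in ctrl.trace(p,'guard_grip')[:1]+ctrl.trace(p,'orange')[:1]: 
  g=pts(p,r['pixels'],st); print(r['score'],r['extent'],np.median(g,0).round(),np.median(g[g[:,2]>160],0).round(1))
```

```text
[[  -0.     -0.96   -0.27   68.99]
 [   1.     -0.     -0.      0.3 ]
 [   0.     -0.27    0.96 -140.69]
 [   0.      0.      0.      1.  ]] [565.6  95.9 261.2] [3.13992710e+00 9.17944988e-04 1.51237639e-01]
handle 1976 ((560.6480712890625, 142.1049041748047), (69.46070098876953, 16.26511573791504), 8.919886589050293) [562.49722054 141.87302279 166.60098907]
walls 10691 ((574.6122436523438, 53.51445007324219), (238.4456787109375, 357.457275390625), 8.926605224609375)
0.94 [256.4, 180.8, 222.0, 246.6] [580. 139. 133.] [563.3 141.6 166.7]
```

View pics/w1.png

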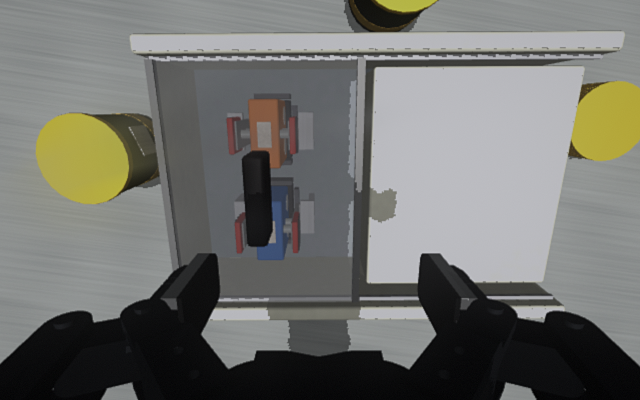

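The handle is at about (257,198), the orange cassette at (265,132) and the blue one at (272,220). The fit is consistent: guard shut, yaw 0.156.

>>> jog_arm(plan=[{"tx":0.008,"ty":-0.155,"tz":0.15,"wx":0,"wy":0,"wz":0,"claw":0},{"tx":0.008,"ty":-0.155,"tz":0.2,"wx":0,"wy":0,"wz":0,"claw":0},{"tx":0.008,"ty":-0.155,"tz":0.3,"wx":0,"wy":0,"wz":0,"claw":0},{"tx":0.008,"ty":-0.155,"tz":0.39,"wx":0,"wy":0,"wz":0,"claw":0},{"tx":0.008,"ty":-0.155,"tz":0.39,"wx":0,"wy":0,"wz":0,"claw":0.5},{"tx":0.008,"ty":-0.155,"tz":0.39,"wx":0,"wy":0,"wz":0,"claw":0.85},{"tx":0.008,"ty":-0.155,"tz":0.39,"wx":0,"wy":0,"wz":0,"claw":1},{"tx":0.008,"ty":-0.155,"tz":0.39,"wx":0,"wy":0,"wz":0,"claw":1},{"tx":0.008,"ty":-0.155,"tz":0.39,"wx":0,"wy":0,"wz":0,"claw":1}])

```text
clock: 4.15
eef_pos: [562.5, 142.4, 146.2]
tool_rot: [3.138, -0.002, 0.154]
force: [-0.3, -0.4, 2.1]
width: 15.1
gripper_force: 59.0
```

>>> jog_arm(plan=[{"tx":0,"ty":0.07,"tz":0,"wx":0,"wy":0,"wz":0,"claw":1},{"tx":0,"ty":0.15,"tz":0,"wx":0,"wy":0,"wz":0,"claw":1},{"tx":0,"ty":0.23,"tz":0,"wx":0,"wy":0,"wz":0,"claw":1},{"tx":0,"ty":0.31,"tz":0,"wx":0,"wy":0,"wz":0,"claw":1},{"tx":0,"ty":0.39,"tz":0,"wx":0,"wy":0,"wz":0,"claw":1},{"tx":0,"ty":0.45,"tz":0,"wx":0,"wy":0,"wz":0,"claw":1},{"tx":0,"ty":0.49,"tz":0,"wx":0,"wy":0,"wz":0,"claw":1},{"tx":0,"ty":0.515,"tz":0,"wx":0,"wy":0,"wz":0,"claw":1},{"tx":0,"ty":0.515,"tz":0,"wx":0,"wy":0,"wz":0,"claw":1},{"tx":0,"ty":0.515,"tz":0,"wx":0,"wy":0,"wz":0,"claw":1},{"tx":0,"ty":0.515,"tz":0,"wx":0,"wy":0,"wz":0,"claw":1}])

```text
clock: 5.25
eef_pos: [586.4, -8.6, 146.2]
tool_rot: [3.139, -0.003, 0.155]
force: [0.1, -2.7, 5.7]
width: 14.9
gripper_force: 59.7
```

>>> jog_arm(plan=[{"tx":0,"ty":0,"tz":0,"wx":0,"wy":0,"wz":0,"claw":0.5},{"tx":0,"ty":0,"tz":0,"wx":0,"wy":0,"wz":0,"claw":0},{"tx":0,"ty":0,"tz":0,"wx":0,"wy":0,"wz":0,"claw":0},{"tx":0,"ty":0,"tz":-0.1,"wx":0,"wy":0,"wz":0,"claw":0},{"tx":0,"ty":0,"tz":-0.25,"wx":0,"wy":0,"wz":0,"claw":0},{"tx":0,"ty":-0.15,"tz":-0.33,"wx":0,"wy":0,"wz":0,"claw":0},{"tx":0,"ty":-0.3,"tz":-0.33,"wx":0,"wy":0,"wz":0,"claw":0},{"tx":0,"ty":-0.4,"tz":-0.33,"wx":0,"wy":0,"wz":0,"claw":0},{"tx":0,"ty":-0.4,"tz":-0.33,"wx":0,"wy":0,"wz":0,"claw":0},{"tx":0,"ty":-0.4,"tz":-0.33,"wx":0,"wy":0,"wz":0,"claw":0}])

```text
clock: 6.25
eef_pos: [566.1, 112.1, 243.2]
tool_rot: [3.141, 0.0, 0.158]
force: [0.1, -1.3, -0.1]
width: 85.5
gripper_force: 0.0
```

Run:
```python
from h import *
st=ctrl.read_state(); p=ctrl.get_image('wrist'); print(np.round(st['eef_pos'],1),st['tool_rot'])
cv2.imwrite('pics/w2.png',p['img'][:,:,::-1])
q=pts(p,p['depth']>0,st); yaw=.1557
F=lambda q:(q[:,:2]-[574.6,53.5])@np.array([[np.cos(yaw),-np.sin(yaw)],[np.sin(yaw),np.cos(yaw)]])
h=q[(q[:,2]>163)&(q[:,2]<174)]; hf=F(h)
if len(h): print('handle',len(h),np.percentile(hf,[2,98],0).round(1))
for t in ['orange','orange_left_paddle','orange_right_paddle','blue']:
  for r in ctrl.trace(p,t)[:2]:
    g=pts(p,r['pixels'],st); f=F(g); print(t,round(r['score'],2),np.round(r['extent']),np.percentile(g,[5,50,95],0).round().tolist(),np.percentile(f,[3,50,97],0).round(1).tolist())
hsv=cv2.cvtColor(p['img'],cv2.COLOR_RGB2HSV); m=((hsv[...,0]<6)|(hsv[...,0]>172))&(hsv[...,1]>110)
g=pts(p,m,st);f=F(g);k=(g[:,2]>112)&(g[:,2]<130)&(f[:,0]>15)&(f[:,0]<75)
print('red top',k.sum(),np.percentile(f[k],[2,98],0).round(1).tolist(), [ (f[k&s].mean(0).round(1).tolist(),g[k&s].mean(0).round(1).tolist()) for s in (f[:,1]>90,f[:,1]<90)])
```

```text
[566.1 112.1 243.2] [3.14123300e+00 3.74806301e-04 1.57534438e-01]
handle 2330 [[-32.  -70.1]
 [ 33.6 -55.2]]
orange 0.71 [279. 138.  73.  73.] [[581.0, 125.0, 42.0], [606.0, 149.0, 106.0], [631.0, 174.0, 122.0]] [[18.3, 64.0], [46.6, 89.0], [72.5, 115.7]]
orange_left_paddle 0.62 [253. 142.  26.  40.] [[590.0, 169.0, 66.0], [604.0, 172.0, 116.0], [615.0, 177.0, 123.0]] [[32.2, 111.2], [47.4, 112.8], [59.1, 117.5]]
orange_right_paddle 0.65 [315. 142.  14.  42.] [[595.0, 120.0, 115.0], [609.0, 124.0, 121.0], [622.0, 128.0, 123.0]] [[30.2, 61.7], [44.9, 64.8], [59.2, 68.1]]
blue 0.69 [284. 234.  67.  83.] [[494.0, 111.0, 43.0], [522.0, 135.0, 106.0], [546.0, 160.0, 122.0]] [[-70.1, 63.4], [-38.6, 88.7], [-15.1, 115.3]]
red top 480 [[30.5, 62.4], [59.2, 117.2]] [([44.6, 115.0], [600.9, 174.0, 121.8]), ([44.6, 64.3], [608.7, 123.9, 121.7])]
```

View pics/w2.png

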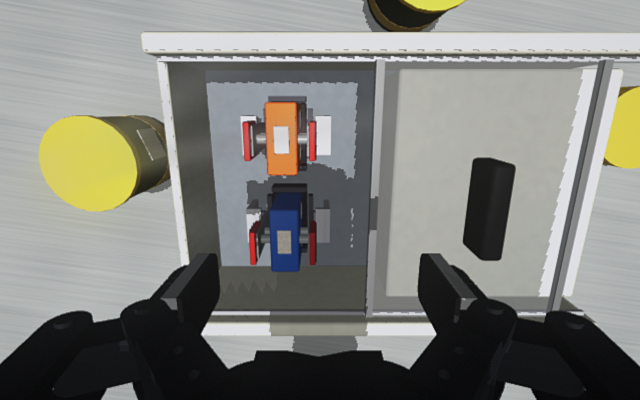

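The guard is open (handle at 490,208), and both cassettes are seated with the orange one at (282,138). Its measured centre agrees with the nominal one to within 1 mm.

>>> jog_arm(plan=[{"tx":0.147,"ty":-0.101,"tz":0,"wx":0,"wy":0,"wz":0,"claw":0},{"tx":0.147,"ty":-0.101,"tz":0.1,"wx":0,"wy":0,"wz":0,"claw":0},{"tx":0.147,"ty":-0.101,"tz":0.2,"wx":0,"wy":0,"wz":0,"claw":0},{"tx":0.147,"ty":-0.101,"tz":0.3,"wx":0,"wy":0,"wz":0,"claw":0},{"tx":0.147,"ty":-0.101,"tz":0.38,"wx":0,"wy":0,"wz":0,"claw":0},{"tx":0.147,"ty":-0.101,"tz":0.45,"wx":0,"wy":0,"wz":0,"claw":0},{"tx":0.147,"ty":-0.101,"tz":0.5,"wx":0,"wy":0,"wz":0,"claw":0},{"tx":0.147,"ty":-0.101,"tz":0.525,"wx":0,"wy":0,"wz":0,"claw":0},{"tx":0.147,"ty":-0.101,"tz":0.525,"wx":0,"wy":0,"wz":0,"claw":0},{"tx":0.147,"ty":-0.101,"tz":0.525,"wx":0,"wy":0,"wz":0,"claw":0}])

```text
clock: 7.5
eef_pos: [606.0, 148.2, 86.6]
tool_rot: [-3.141, -0.001, 0.155]
force: [0.1, -0.1, 1.2]
width: 85.6
gripper_force: 0.0
```

>>> jog_arm(plan=[{"tx":0,"ty":-0.003,"tz":0,"wx":0,"wy":0,"wz":0,"claw":0.3},{"tx":0,"ty":-0.003,"tz":0,"wx":0,"wy":0,"wz":0,"claw":0.5},{"tx":0,"ty":-0.003,"tz":0,"wx":0,"wy":0,"wz":0,"claw":1},{"tx":0,"ty":-0.003,"tz":0,"wx":0,"wy":0,"wz":0,"claw":1},{"tx":0,"ty":-0.003,"tz":0,"wx":0,"wy":0,"wz":0,"claw":1},{"tx":0,"ty":-0.003,"tz":0,"wx":0,"wy":0,"wz":0,"claw":1}])

```text
clock: 8.1
eef_pos: [606.2, 149.7, 88.7]
tool_rot: [-3.141, -0.003, 0.156]
force: [-3.1, -0.5, 16.2]
width: 34.9
gripper_force: 60.9
```

Run:
```python
from h import *
p=ctrl.get_image('wrist'); a=p['img'][60:300,140:460,::-1]
s=ctrl.get_image('scene')['img'][130:270,300:460,::-1]
cv2.imwrite('pics/g.png',np.hstack([cv2.resize(a,(427,320)),cv2.resize(s,(366,320))]))
print(ctrl.read_state()['force'],ctrl.read_state()['width'])
```

```text
[-3.0237984  -0.35076578 14.93500614] 34.280606780683534
```

View pics/g.png

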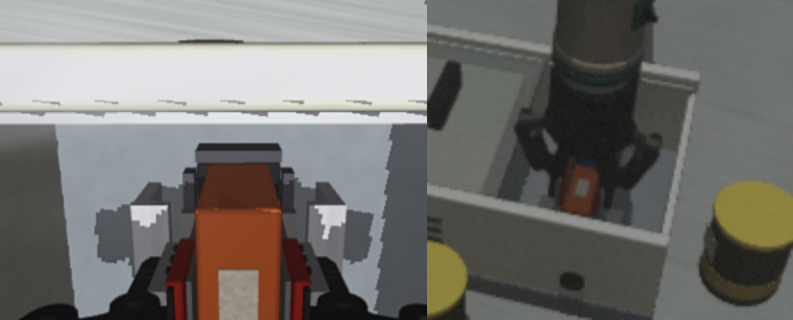

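Both pads sit on the red paddles, at (180,280) and (295,280) in the left view, and press them in against the case. I'll start the lift.

>>> jog_arm(plan=[{"tx":0,"ty":0,"tz":-0.02,"wx":0,"wy":0,"wz":0,"claw":1},{"tx":0,"ty":0,"tz":-0.05,"wx":0,"wy":0,"wz":0,"claw":1},{"tx":0,"ty":0,"tz":-0.08,"wx":0,"wy":0,"wz":0,"claw":1},{"tx":0,"ty":0,"tz":-0.1,"wx":0,"wy":0,"wz":0,"claw":1},{"tx":0,"ty":0,"tz":-0.1,"wx":0,"wy":0,"wz":0,"claw":1}])

```text
clock: 8.7
eef_pos: [605.8, 149.2, 116.9]
tool_rot: [-3.141, -0.002, 0.155]
force: [0.2, -1.1, -3.0]
width: 34.1
gripper_force: 61.0
```

Run:
```python
from h import *
st=ctrl.read_state();p=ctrl.get_image('wrist'); a=p['img'][60:300,140:460,::-1]
s=ctrl.get_image('scene')['img'][130:270,300:460,::-1]
cv2.imwrite('pics/g2.png',np.hstack([cv2.resize(a,(427,320)),cv2.resize(s,(366,320))]))
print(st['force'],st['width'])
g=pts(p,ctrl.trace(p,'orange')[0]['pixels'],st); print(np.percentile(g,[5,50,95],0).round(1))
```

```text
[ 0.1784372  -1.06922461 -3.04241001] 34.12391051699392
[[581.3 132.9  70.6]
 [613.9 150.1 133.9]
 [634.7 167.4 149.7]]
```

View pics/g2.png

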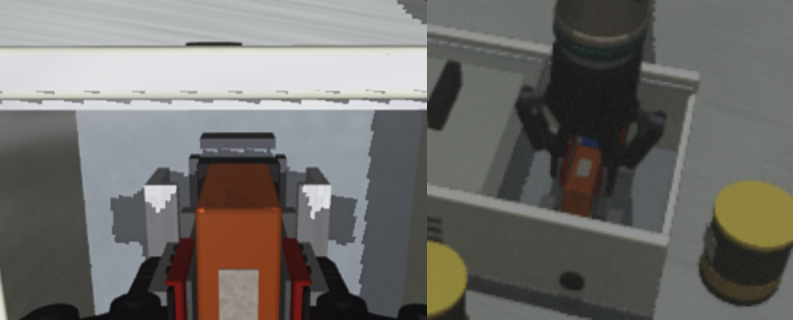

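The cassette is free and rising with the gripper: −3 N of weight, and the case has moved up relative to the bay.

>>> jog_arm(plan=[{"tx":0,"ty":0,"tz":-0.06,"wx":0,"wy":0,"wz":0,"claw":1},{"tx":0,"ty":0,"tz":-0.14,"wx":0,"wy":0,"wz":0,"claw":1},{"tx":0,"ty":0,"tz":-0.22,"wx":0,"wy":0,"wz":0,"claw":1},{"tx":0,"ty":0,"tz":-0.3,"wx":0,"wy":0,"wz":0,"claw":1},{"tx":0,"ty":0,"tz":-0.36,"wx":0,"wy":0,"wz":0,"claw":1},{"tx":0,"ty":0,"tz":-0.41,"wx":0,"wy":0,"wz":0,"claw":1},{"tx":0,"ty":0,"tz":-0.41,"wx":0,"wy":0,"wz":0,"claw":1},{"tx":0,"ty":0,"tz":-0.41,"wx":0,"wy":0,"wz":0,"claw":1},{"tx":0,"ty":0,"tz":-0.41,"wx":0,"wy":0,"wz":0,"claw":1}])

```text
clock: 9.75
eef_pos: [604.2, 148.8, 237.3]
tool_rot: [3.141, 0.003, 0.155]
force: [0.4, 0.2, -2.9]
width: 34.4
gripper_force: 61.0
```

Run:
```python
from h import *
st=ctrl.read_state(); s=ctrl.get_image('scene'); d=ctrl.get_image('side')
for p in (s,d):
  r=ctrl.trace(p,'orange')[0]; g=pts(p,r['pixels']); print(r['score'],np.percentile(g,[2,50,98],0).round(1))
q=pts(d,d['depth']>0);h=q[(abs(q[:,2]-168)<5)&(q[:,1]<40)&(abs(q[:,0]-586)<50)];print('handle',len(h),h.mean(0))
cv2.imwrite('pics/f.png',np.hstack([cv2.resize(x['img'][60:300,240:480,::-1],(400,400)) for x in (s,d)]))
print(st['force'],st['width'],st['gripper_force'])
```

```text
0.62 [[544.5 126.7 136.3]
 [619.7 152.7 237.8]
 [634.  170.4 271.4]]
0.57 [[570.2 125.6 118.2]
 [593.3 134.5 219.8]
 [630.7 226.8 272.6]]
handle 265 [581.68288083 -10.17825435 168.60660631]
[ 0.36766754  0.21188815 -2.8856462 ] 34.4227480014831 60.95802068710327
```

View pics/f.png

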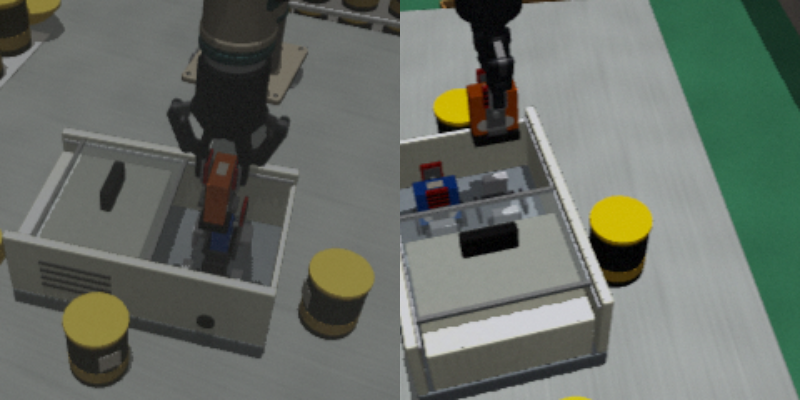

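The orange cassette hangs upright above the coder, at (220,185) on the left and (493,110) on the right, with its underside near 177 mm. The blue cassette is still seated and the guard is still open.

```bash
python3 -c "
from cell import ctrl
print(ctrl.finish_job())"
```

```text
the job is handed in; nothing more can be done
None
```

I handed the job in with the guard open about 153 mm and the orange cassette held upright, both catches pressed in, its underside about 177 mm above the table; the blue cassette looked still seated and the tins and lids untouched, but no verdict came back.

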